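# Load a painted panel into its frame and lock it with the turn button

## Robot

A 7-joint arm with a two-finger parallel gripper is mounted at the origin on the work surface. World frame = base frame: x ahead of the robot, y to its left, z up, the work surface at z = 0. Lengths are in m, angles in rad, forces in N, time in s.
With the tool pointing down it reaches from about 0.4 to 0.85 m from the base axis. Payload 6.9 kg.
Tool frame: the origin (TCP) lies midway between the tips of the shut fingers; the grasp point (between the pads) lies behind it (ctrl.pinch_z is the z of the grasp point in the tool frame, in m); z points along the fingers, y is the line along which they close (so a half turn about z gives the same grasp; the last joint's range is limited). The gripper opens to 85 mm and grips with 20 to 120 N. Pads are 22 mm wide; open, the fingers measure 114 mm over their backs; the gripper's body (76 mm by 85 mm) begins 54 mm behind the grasp point. The pads swing forward as they close: fully open they stand 13 mm farther back than shut.
Start: joints at [1.407, 0.507, -0.238, 1.5, 0.126, 1.149, -0.155], TCP at [0.166, -0.603, 0.231] pointing down, gripper open.
Joint ranges: [-3.08, 3.08], [-0.24, 2.05], [-1.43, 1.35], [0, 2.5], [-1.52, 4.66], [0.17, 1.96], [-2.89, 2.89]. Speed limits (rad/s): [2.39, 2.39, 3.14, 3.14, 3.14, 3.14, 3.14].

## Interface

Orientations are given as a unit quaternion [w, x, y, z].
In Python, from station import ctrl, get_state, vision, ticket, models gives the robot as it stands. Calls block until the motion is done:
- ctrl.movep(position, orientation): joint-space move of the TCP to a pose.
- ctrl.movel(position, frame=None, max_speed=0.15): straight line of the TCP; frame=None keeps the orientation; max_speed is the mean speed in m/s.
- ctrl.set_joints(angles): joint-space move.
- ctrl.ungrasp() and ctrl.close_gripper(force=None): open the fingers fully, or close them until they stop; force is the grip in N (None keeps the last).
- ctrl.pause(seconds).
- ctrl.ik(position, orientation): joint angles nearest the present ones, or None.
- get_state(): the state.
- vision.grab_frame(name): name is "scene" or "top"; returns (picture, depth): 384x512x3 uint8, blue, green, red; 384x512 float32, m along the optical axis (not along the pixel's ray), 0 where there is no reading.
- vision.camera_info(name): a dict with "mtx" (3x3 intrinsics, pixels), "R" (3x3) and "t" (3): a world point X has camera coordinates R X + t. Camera axes: x right, y down, z forward; pixel columns grow to the right and rows downward; lengths in m; the calibration is good to about 2 mm. A picture is of the moment at which its call begins. camera_info takes no time and is no camera call.
A pose or a line that the arm cannot do raises ctrl.Unreachable and nothing moves.
- ticket.close_job(): hands the job in; it is judged then, once.
Trained networks look in the newest picture that a camera, given by its name, has taken for a name from the list of things; names that differ only in an ending like _2 or _b are one class to them, and where a whole thing is asked for, a point or a joint stands for the part that bears it (a point fixed in the world has none). Each returns a list of dicts, best first, with "p" (0 to 1); they miss things now and then, are a little off and sometimes report something else, mostly with a low value. They report only what shows in the picture. A call takes as long as a camera call. They do not tell look-alikes from the thing itself.
- models.recognise(camera, target): "point" ([column, row] in pixels, amid what is visible of it).
- models.masks_of(camera, target): "mask" (384x512 bool, what is visible of it) and "point" ([column, row] in pixels, amid what is visible of it).
The state is a dict: "time": time; "qpos": joint angles; "qd": joint speeds; "tau": joint torques, N m; "tcp_pos": TCP position; "eef_rot": TCP orientation; "contact_force": force on the tool from outside, world axes, zero at the start; "wrist_torque": the same for the moment, N m; "width": finger opening in m; "gripper_force": force on a finger pad.
Only numpy, scipy, OpenCV 4.12 (cv2) and the standard library are available. Lean on these libraries where they do the work, as an engineer would, in place of code of your own. Each camera call takes 0.05 s, during which the arm holds its last target. There are 200 camera calls.

## Task

At the framing jig, slide the painted panel along the landing into the back of the picture frame, without lifting it clear of the jig, so that it drops fully home: flat, square and flush with the frame. Then swing the metal turn button by its upright post all the way across the panel to its stop. Leave the other things on the table undisturbed.

Things in the scene. Friction and masses are not known exactly. Their poses are not given: they have to be found in the camera images.
- jig: Framing jig fixed to the table: plywood board with a dark wooden picture frame lying face down in it. Origin: on the table under the centre of the frame's pocket; z up. Board spans x -113 to +87, y -102 to +272 mm. Rims and landing are level, 28 mm above the origin. Pocket: x -57 to +57, y -72 to +72 mm, 18 mm deep.
- pocket (a point): Centre of the pocket's floor, 10 mm above the jig's origin; axes as the jig's.
- landing (a point): Centre of the flat landing where the panel starts, on its surface, at jig x 0, y +172 mm. The landing is level with the frame's rim and runs from y +72 (the pocket's open edge) to +272 mm; nothing stands between it and the pocket. Axes as the jig's.
- fence (a point): Point on the inner face of the straight pale-wood fence, at its top, jig x +56, y +172 mm. The fence is 12 mm high above the rims and runs along y the whole board's length, 1 mm inside the pocket's +x wall: a panel flush against it and pushed along jig -y comes over the pocket and drops in.
- panel: Painted panel, loose on the landing, bare pale back up, 110 (x) by 140 (y) by 18 mm thick, 0.1 to 0.25 kg. Origin: centre of its underside; z up. Starts up to 13 degrees skewed from the jig, its centre 19 to 41 mm short of lying along the fence. Too wide to grasp: push its edges. Seated, its origin is at the pocket point (play about 2 mm a side), its back flush with the rims.
- turn_button (a joint): Angle of the steel turn button, a flat bar 64 x 14 x 6 mm on a vertical pivot on the frame's -x rim; about 1 N at the post turns it and it stays put. Grows counter-clockwise from above; the bar points at (joint - 2.171) rad from the jig's +x: 0.6 is along the rim to -y, the stop at 2.17 is square across the panel. Its underside is 3 mm above the rims: it clears only a flush panel.
- post (a point): Centre of the top of the upright round post on the button's free end: 12 mm in diameter, 30 mm tall above the bar, 50 mm from the pivot; its top is 39 mm above the rims. Push or hold it to swing the button.
- pivot (a point): The button's pivot on the top face of the frame's -x rim, at x -76, y 0 mm in the jig's frame; axes as the jig's.
- varnish: Bystander: closed jar, 60 mm wide, 90 mm tall. Origin: centre of its underside.
- brush: Bystander: flat brush 180 mm long and under 30 mm high, lying on the table along its own x. Origin: near its middle.
- sign: Bystander: small blackboard on a foot, 130 mm wide, 160 mm tall. Origin: centre of its underside.
- card_box: Bystander: cardboard box 120 x 90 x 50 mm. Origin: centre of its underside.
Things that resemble listed ones, but are neither listed nor needed, are in the scene too. Of the things like the panel, leave any that is green; of the rest the larger one is meant.

How it is judged:
On the way, in this order (a step that is already met when the one before it is completed fails the run):
1. the panel lies fully home in the frame's pocket, flat and square, with the button still open (x of panel in the frame of pocket between -0.004 and 0.004 m and y of panel in the frame of pocket between -0.005 and 0.005 m and z of panel in the frame of pocket between -0.0025 and 0.0025 m and angle between panel's own z axis and vertical below 0.03 rad and angle between the y axis of panel and the y axis of jig, either way round below 0.05 rad and value of joint turn_button below 1.3 rad), for 0.2 s.
2. the turn button is swung across the seated panel to its stop (x of panel in the frame of pocket between -0.004 and 0.004 m and y of panel in the frame of pocket between -0.005 and 0.005 m and z of panel in the frame of pocket between -0.0025 and 0.0025 m and angle between panel's own z axis and vertical below 0.03 rad and angle between the y axis of panel and the y axis of jig, either way round below 0.05 rad and value of joint turn_button above 2 rad), for 0.2 s.
At the end, for the whole second after the job is handed in: The panel rests still in the pocket: centre within 4 mm (x) and 5 mm (y) of the pocket's centre, underside within 2.5 mm of the pocket floor, tilt below 0.03 rad, square within 0.05 rad; the turn button stands across it, joint above 2.0 rad (stop at 2.17) (all of step 2 and linear speed of panel below 0.02 m/s); the robot touches nothing.
It fails at once if the panel is lifted clear of the jig (its centre rises more than 30 mm above the landing) (z of panel in the frame of jig above 0.058 m).
It fails at once if the panel falls off the jig (z of panel in the frame of jig below 0.002 m).
It fails at once if a bystander is shifted by more than 20 mm (distance of any of varnish, brush, sign, card_box from where it was at the start of the episode above 0.02 m).
It also fails if it takes over 69 s, if anything falls off the work surface, if the arm or the gripper's body presses on something with over 40 N, if the wrist force passes 120 N, or if a joint passes its speed limit or range.

## Working session

There is one attempt and no reset: what is moved stays moved. The work goes in short steps, each a Python script; the robot and the scene stay as the last script left them, time stands still between calls to the robot, and variables do not carry over. Pictures are saved under pics/ and viewed, at most 10 in all, crops included, and the job is handed in when it is done.

```bash
ls; mkdir -p pics; python3 - <<'E'
from station import *
import cv2,numpy as np
for n in("scene","top"):
    p,d=vision.grab_frame(n);cv2.imwrite(f"pics/{n}0.png",p);np.save(f"{n}0.npy",d)
    c=vision.camera_info(n);print(n,-c["R"].T@c["t"],c["mtx"].tolist())
    for t in("panel","jig","turn_button","varnish","brush","sign","card_box"):
        print(t,[(np.round(r["point"]).tolist(),round(r["p"],2)) for r in models.recognise(n,t)])
print(get_state()["tcp_pos"],get_state()["eef_rot"],ctrl.pinch_z)
E
```

```text
pics
scene [1.30520332 0.70553439 0.81786474] [[389.7324192593392, 0.0, 261.0353902244709], [0.0, 389.7324192593392, 192.83821573269594], [0.0, 0.0, 1.0]]
panel [([309.0, 241.0], 0.95), ([293.0, 194.0], 0.66), ([247.0, 213.0], 0.59)]
jig [([214.0, 207.0], 0.7)]
turn_button [([215.0, 178.0], 0.43)]
varnish [([160.0, 168.0], 0.71)]
brush [([176.0, 152.0], 0.75)]
sign [([368.0, 279.0], 0.71)]
card_box [([419.0, 261.0], 0.73)]
top [0.25167929 0.00787209 1.73290356] [[472.1864984368753, 0.0, 257.9054998666418], [0.0, 472.1864984368753, 200.6910369956516], [0.0, 0.0, 1.0]]
panel [([261.0, 183.0], 0.86), ([203.0, 198.0], 0.74), ([250.0, 242.0], 0.68)]
jig [([296.0, 180.0], 0.9)]
turn_button [([313.0, 198.0], 0.54)]
varnish [([373.0, 175.0], 0.8)]
brush [([298.0, 179.0], 0.74), ([398.0, 204.0], 0.68)]
sign [([137.0, 169.0], 0.74)]
card_box [([118.0, 227.0], 0.69)]
[ 0.16593009 -0.60257788  0.23131018] [2.97636528e-05 9.90987377e-01 1.33955284e-01 4.22383941e-07] -0.0187
```

```bash
python3 - <<'E'
import cv2
p=cv2.imread("pics/top0.png");cv2.imwrite("pics/top0c.png",cv2.resize(p[90:290,90:430-14],None,fx=2.4,fy=2.4,interpolation=cv2.INTER_CUBIC))
E
```

```text
(no output)
```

View pics/top0c.png

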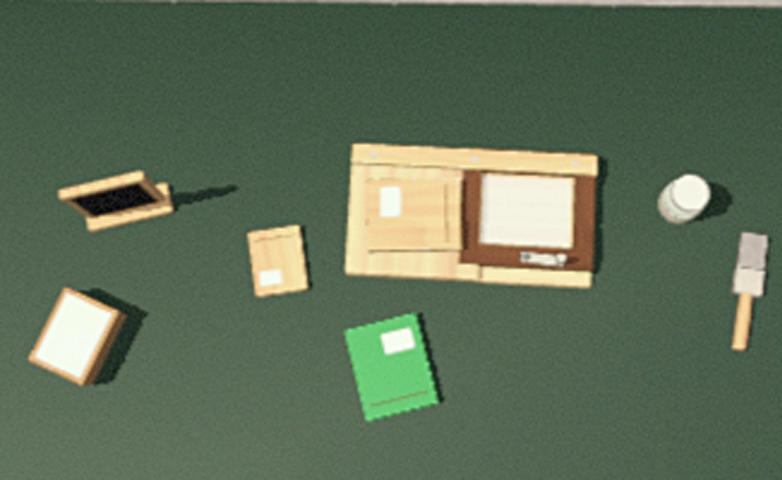

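View pics/scene0.png

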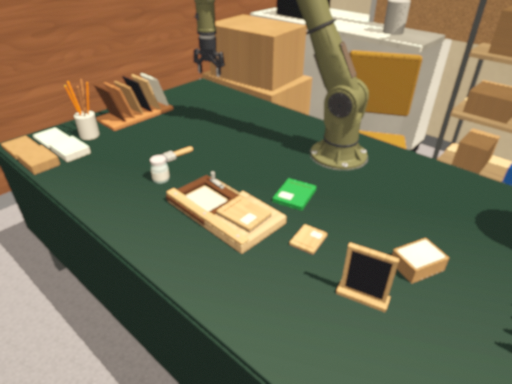

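In the top view, the panel-like things are the bare wood one on the jig landing (261,183), a small wood one (203,198) and a green one (250,242). The landing one fits, being the larger non-green one. I'll confirm it in a crop and measure.

```bash
cat >h.py <<'E'
from station import *
import cv2,numpy as np
def ray(n,px,z):
    c=vision.camera_info(n);R,t,K=c["R"],c["t"],c["mtx"]
    o=-R.T@t; d=R.T@np.linalg.inv(K)@np.array([px[0],px[1],1.]); return o+d*(z-o[2])/d[2]
def proj(n,X):
    c=vision.camera_info(n);p=(c["R"]@np.atleast_2d(X).T).T+c["t"];p=p@c["mtx"].T;return p[:,:2]/p[:,2:]
E
python3 - <<'E'
from h import *
for n in("top","scene"):
    p,d=vision.grab_frame(n)
    for t,z in(("jig",.028),("panel",.046)):
        for r in models.masks_of(n,t):
            m=r["mask"].astype(np.uint8)
            c=max(cv2.findContours(m,cv2.RETR_EXTERNAL,cv2.CHAIN_APPROX_NONE)[0],key=cv2.contourArea)
            b=cv2.boxPoints(cv2.minAreaRect(c))
            print(n,t,round(r["p"],2),m.sum(),np.round([ray(n,q,z)[:2] for q in b],3).tolist(), np.round(ray(n,r["point"],z),3))
    cr=p[140:220,230:350] if n=="top" else p[160:260,150:300]
    cv2.imwrite(f"pics/crop_{n}.png",cv2.resize(cr,None,fx=6.5 if n=="top" else 5.3,fy=6.5 if n=="top" else 5.3,interpolation=cv2.INTER_CUBIC))
    print(n,"depth z of pts",[np.round(vision.camera_info(n)["R"].T@(np.linalg.inv(vision.camera_info(n)["mtx"])@np.array([u,v,1])*d[v,u]-vision.camera_info(n)["t"]),3).tolist() for u,v in (((261,183),(310,178),(235,195)) if n=="top" else ((245,215),(210,200)))])
E
```

```text
top jig 0.92 4463 [[0.504, 0.118], [0.714, 0.111], [0.697, -0.268], [0.488, -0.255]] [ 0.601 -0.107  0.028]
top panel 0.91 1145 [[0.649, 0.084], [0.651, -0.051], [0.536, -0.052], [0.534, 0.082]] [0.594 0.021 0.046]
top panel 0.83 1153 [[0.415, 0.117], [0.445, 0.011], [0.312, -0.026], [0.283, 0.079]] [0.366 0.053 0.046]
top panel 0.61 559 [[0.563, 0.266], [0.576, 0.19], [0.478, 0.173], [0.466, 0.249]] [0.521 0.236 0.046]
top depth z of pts [[0.58, 0.017, 0.044], [0.607, -0.163, 0.017], [0.537, 0.112, 0.03]]
scene jig 0.62 3613 [[0.738, -0.233], [0.473, -0.403], [0.507, 0.126], [0.723, 0.196]] [ 0.638 -0.071  0.028]
scene panel 0.97 682 [[0.624, 0.222], [0.518, 0.177], [0.502, 0.277], [0.606, 0.313]] [0.561 0.247 0.046]
scene panel 0.84 850 [[0.49, 0.049], [0.33, -0.033], [0.317, 0.107], [0.471, 0.173]] [0.395 0.083 0.046]
scene panel 0.35 53 [[0.532, -0.216], [0.509, -0.221], [0.539, -0.137], [0.56, -0.133]] [ 0.527 -0.175  0.046]
scene panel 0.21 3646 [[0.758, -0.208], [0.501, -0.378], [0.523, 0.142], [0.735, 0.213]] [ 0.638 -0.057  0.046]
scene depth z of pts [[0.609, 0.034, 0.045], [0.597, -0.145, 0.008]]
```

View pics/crop_top.png

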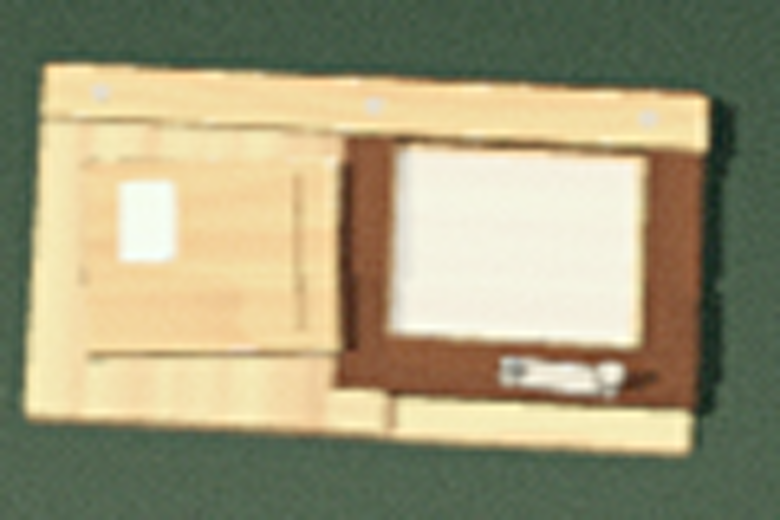

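View pics/crop_scene.png

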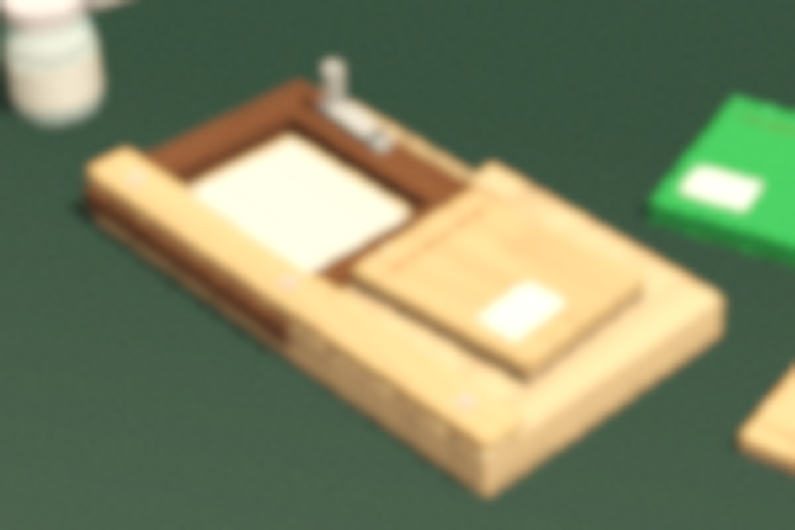

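```bash
cat >fit.py <<'E'
from h import *
from scipy.optimize import least_squares
def T(u,v): return "top",230+(u+.5)/6.5-.5,140+(v+.5)/6.5-.5
def S(u,v): return "scene",150+(u+.5)/5.3-.5,160+(v+.5)/5.3-.5
def fit(obs,x0):
    def pts(q): 
        c,s=np.cos(q[2]),np.sin(q[2])
        return [np.array([q[0]+c*o[1]-s*o[2],q[1]+s*o[1]+c*o[2],o[3]]) for o in np.array([(0,)+o[1] for o in obs])/1000]
    f=lambda q:np.concatenate([proj(o[0][0],P)[0]-o[0][1:] for o,P in zip(obs,pts(q))])
    r=least_squares(f,x0,loss="soft_l1");print(np.round(r.x,4),"res px",np.round(f(r.x).reshape(-1,2),1).tolist());return r.x
E
python3 - <<'E'
from fit import *
jig=[(T(45,64),(87,272,40)),(T(710,95),(87,-102,40)),(T(704,151),(56,-102,40)),(T(45,118),(56,272,40)),
(T(387,334),(-57,72,28)),(T(640,349),(-57,-72,28)),(T(648,155),(57,-72,28)),
(S(487,440),(87,272,40)),(S(88,165),(87,-102,40)),(S(127,148),(56,-102,40)),(S(722,300),(-113,272,28))]
q=fit(jig,[.6,-.1,-.03])
fit(jig[:7],q);fit(jig[7:],q)
pan=[(T(340,157),(55,-70,46)),(T(343,350),(-55,-70,46)),(T(90,354),(-55,70,46)),(T(83,160),(55,70,46)),
(S(355,268),(55,-70,46)),(S(535,375),(55,70,46)),(S(645,285),(-55,70,46)),(S(492,163),(-55,-70,46))]
r=fit(pan,[.59,.02,0])
c,s=np.cos(q[2]),np.sin(q[2]);print("panel in jig",np.array([[c,s],[-s,c]])@(r[:2]-q[:2]),r[2]-q[2])
# post
for n,px in((T(612,370)),(S(331,62))) and [(T(612,370)[0],T(612,370)[1:]),(S(331,62)[0],S(331,62)[1:])]:
    P=ray(n,px,.067)[:2];print(n,"post in jig",np.array([[c,s],[-s,c]])@(P-q[:2]))
E
```

```text
[ 0.6079 -0.1587 -0.0392] res px [[0.1, 0.0], [-0.8, 0.6], [-0.1, 0.1], [-0.5, -0.1], [-0.4, 0.3], [0.0, 0.1], [-0.2, -0.4], [-0.5, -0.1], [-0.3, 0.0], [-0.3, -0.4], [-0.3, -1.0]]
[ 0.6083 -0.1597 -0.0382] res px [[0.3, -0.0], [-0.6, 0.4], [0.1, 0.0], [-0.2, -0.1], [-0.1, 0.2], [0.3, -0.0], [0.1, -0.5]]
[ 0.6081 -0.1565 -0.0415] res px [[-0.2, 0.4], [0.0, 0.2], [0.1, -0.2], [0.1, -0.6]]
[0.5946 0.0157 0.0262] res px [[-1.4, 0.3], [-1.3, 0.2], [-1.0, 0.0], [-0.1, 0.2], [-0.4, -0.7], [-1.8, -2.3], [0.2, -2.3], [-3.1, 4.1]]
panel in jig [-0.02016558  0.1738083 ] 0.06537856932477454
top post in jig [-0.0761148  -0.05176803]
scene post in jig [-0.08048909 -0.05135967]
```

```bash
cat >>h.py <<'E'
from scipy.spatial.transform import Rotation as Ro
Q=(.608,-.1585,-.039)
def J(x,y,z):
    c,s=np.cos(Q[2]),np.sin(Q[2]);x/=1e3;y/=1e3
    return np.array([Q[0]+c*x-s*y,Q[1]+s*x+c*y,z])
def O(deg):  # tool down, tool y at deg from jig +x
    a=np.radians(deg)+Q[2];y=np.array([np.cos(a),np.sin(a),0]);z=np.array([0,0,-1.])
    return Ro.from_matrix(np.c_[np.cross(y,z),y,z]).as_quat(scalar_first=True)
def jigxy(p):
    c,s=np.cos(Q[2]),np.sin(Q[2]);return np.array([[c,s],[-s,c]])@(np.asarray(p)[:2]-Q[:2])*1e3
E
python3 - <<'E'
from h import *
g=get_state
o=O(-90)
print(g()["time"])
ctrl.movep(J(-118,170,.15),o)
ctrl.movel(J(-118,170,.022),max_speed=.1)
s=g();f0=s["contact_force"];print(s["time"],s["tcp_pos"],f0)
ctrl.movel(J(-80,170,.022),max_speed=.08)
print(g()["contact_force"]-f0)
for x in np.arange(-78,-57,2):
    ctrl.movel(J(x,170,.022),max_speed=.05)
    df=g()["contact_force"]-f0;print(x,np.round(df,1))
    if df[0]<-6: break
p,d=vision.grab_frame("top");cv2.imwrite("pics/a.png",cv2.resize(p[130:230,225:355],None,fx=6,fy=6,interpolation=cv2.INTER_CUBIC))
print(g()["time"],g()["tcp_pos"],jigxy(g()["tcp_pos"]))
E
```

```text
1.1
5.0333 [0.49707637 0.01598985 0.02247309] [ 0.18083365 -0.15066679  1.16145707]
[-0.76604077 -0.36246064 -0.18338054]
-78 [ 0.7  0.4 -1.1]
-76 [-0.4  0.4  0.4]
-74 [-0.3  0.5 -1. ]
-72 [ 0.3 -0.2 -0.8]
-70 [ 0.1  0.8 -0.6]
-68 [-0.7  0.9 -2.2]
-66 [ 0.4  0.2 -0.9]
-64 [-4.5 -0.4  0.5]
-62 [-8.9  0.7  4.2]
7.9583 [0.550036   0.0137626  0.02164414] [-64.63646272 169.8715844 ]
```

View pics/a.png

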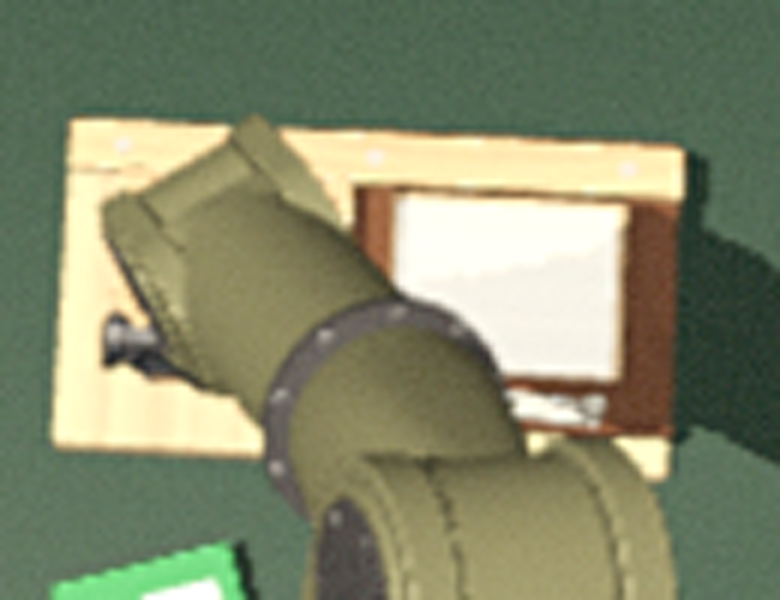

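The panel is flush against the fence: contact came at TCP x ≈ -65, as expected. Now the push along -y.

```bash
python3 - <<'E'
from h import *
g=get_state
ctrl.movel(J(-95,170,.022),max_speed=.1)
ctrl.movel(J(-95,170,.12),max_speed=.15)
ctrl.movep(J(-9,288,.12),O(0))
ctrl.movel(J(-9,288,.022),max_speed=.1)
f0=g()["contact_force"];print(g()["time"])
ys=list(range(270,100,-15))+list(range(100,79,-3))+[80.5]
for y in ys:
    ctrl.movel(J(-9,y,.022),max_speed=.06)
    df=g()["contact_force"]-f0;print(y,np.round(df,1))
    if np.linalg.norm(df)>14: print("STOP");break
print(g()["time"],jigxy(g()["tcp_pos"]),g()["tcp_pos"][2])
p,d=vision.grab_frame("scene");cv2.imwrite("pics/b.png",cv2.resize(p[150:260,150:300],None,fx=5,fy=5,interpolation=cv2.INTER_CUBIC))
E
```

```text
11.4417
270 [0.3 0.9 0.1]
255 [-0.1  0.9 -0.3]
240 [-0.9  0.6  0.8]
225 [-0.1  1.5  1.2]
210 [-0.5  1.3  0.8]
195 [ 0.3  1.  -0.2]
180 [-1.5  0.7  0.7]
165 [-0.2  0.7  1. ]
150 [0.  1.  0.6]
135 [0.3 1.5 0.8]
120 [0.2 1.4 1.2]
105 [-0.1  0.2  0.7]
100 [-0.1  1.5  0.1]
97 [ 1.1  0.8 -0.4]
94 [0.4 0.9 0.8]
91 [0.2 0.8 0.1]
88 [0.9 1.  0.3]
85 [0.4 0.8 1. ]
82 [1.4 0.5 1. ]
80.5 [0.6 0.7 0.8]
18.2917 [-9.04833194 80.25507594] 0.021973750700111858
```

View pics/b.png

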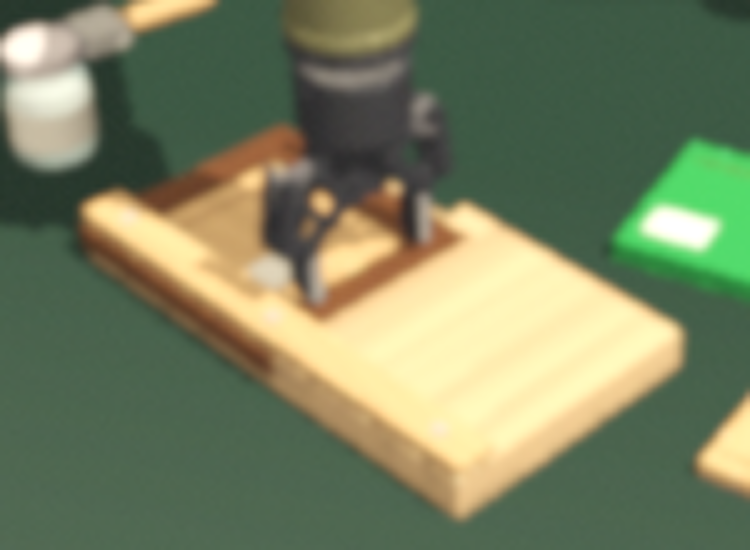

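The panel looks to be in the pocket, filling it behind the fingers. I'll retract and check flushness by depth.

```bash
python3 - <<'E'
from h import *
g=get_state
ctrl.movel(J(-9,100,.022),max_speed=.1)
ctrl.movel(J(-9,100,.14),max_speed=.15)
ctrl.movep(J(-150,-140,.2),O(-90)); ctrl.close_gripper()
print(g()["time"])
for n in("top","scene"):
    p,d=vision.grab_frame(n);c=vision.camera_info(n)
    def zs(x,y,z=.028):
        u,v=np.round(proj(n,J(x,y,z))[0]).astype(int);w=d[v-1:v+2,u-1:u+2];w=np.median(w[w>0]) if (w>0).any() else np.nan
        return round(1e3*(c["R"].T@(np.linalg.inv(c["mtx"])@np.array([u,v,1])*w-c["t"]))[2],1)
    print(n,"panel",[[zs(x,y) for x in(-35,0,35)] for y in(-55,-20,20,55)],"landing",[zs(x,y) for x in(-30,10) for y in(130,180,220)])
    a=(p[130:230,225:355],6) if n=="top" else (p[150:260,150:300],5)
    cv2.imwrite(f"pics/c_{n}.png",cv2.resize(a[0],None,fx=a[1],fy=a[1],interpolation=cv2.INTER_CUBIC))
a,b=cv2.imread("pics/c_top.png"),cv2.imread("pics/c_scene.png")
a,b=cv2.resize(a,(400,308))[:,:],cv2.resize(b,(400,293))
cv2.imwrite("pics/c.png",np.vstack([a[:300],b]))
E
```

```text
21.4833
top panel [[np.float64(27.2), np.float64(33.8), np.float64(30.4)], [np.float64(30.6), np.float64(29.1), np.float64(30.7)], [np.float64(30.6), np.float64(28.4), np.float64(31.1)], [np.float64(31.1), np.float64(29.2), np.float64(28.6)]] landing [np.float64(29.0), np.float64(32.9), np.float64(28.3), np.float64(33.8), np.float64(29.6), np.float64(30.4)]
scene panel [[np.float64(26.1), np.float64(26.8), np.float64(27.2)], [np.float64(27.1), np.float64(29.2), np.float64(27.4)], [np.float64(26.7), np.float64(27.1), np.float64(28.0)], [np.float64(28.4), np.float64(28.0), np.float64(28.5)]] landing [np.float64(28.6), np.float64(27.8), np.float64(28.0), np.float64(26.6), np.float64(28.7), np.float64(28.1)]
```

View pics/c.png

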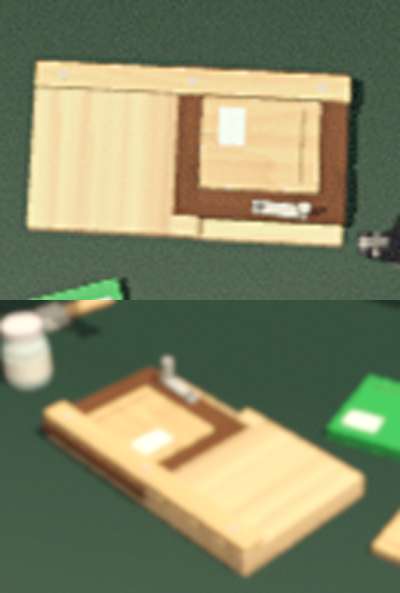

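The panel is flush and square within measurement (back ≈28–30 mm, same as the landing), and the button is still open. Now I'll swing the post along its arc.

```bash
python3 - <<'E'
from h import *
g=get_state
def W(phi,lag,z=.047):
    a=np.radians(phi);r=np.array([np.cos(a),np.sin(a)]);t=np.array([-r[1],r[0]])
    p=np.array([-76,0])+50*r-lag*t;return J(p[0],p[1],z)
ctrl.movep(W(-90,42,.12),O(-90))
ctrl.movel(W(-90,42),max_speed=.1)
f0=g()["contact_force"];print(g()["time"])
ctrl.movel(W(-90,18),max_speed=.08)
for phi in list(range(-82,-5,8))+list(range(-4,13,2)):
    try: ctrl.movel(W(phi,17),O(phi),max_speed=.06)
    except TypeError as e: print(e);break
    df=g()["contact_force"]-f0;print(phi,np.round(df,1))
    if np.linalg.norm(df)>(6 if phi>-6 else 15): print("stop");break
print(g()["time"],jigxy(g()["tcp_pos"]))
p,d=vision.grab_frame("scene");cv2.imwrite("pics/d.png",cv2.resize(p[150:260,150:300],None,fx=5,fy=5,interpolation=cv2.INTER_CUBIC))
E
```

```text
23.0333
-82 [-0.6  0.4  0.6]
-74 [-0.5 -0.3 -0.6]
-66 [-0.6  1.  -1.1]
-58 [-1.1  0.1 -1. ]
-50 [-1.1  0.4  0.4]
-42 [-1.   0.   0.3]
-34 [-0.5  0.5 -0.4]
-26 [ 0.2 -0.3 -0.2]
-18 [-0.4 -0.1 -0.4]
-10 [-0.1  0.2 -0.1]
-4 [-0.1  0.5 -1. ]
-2 [-0.9 -0.7 -0.3]
0 [-0.8 -0.6 -0.2]
2 [-0.9 -4.6  1.8]
4 [-1.2 -7.7  2.5]
stop
27.6583 [-25.30295256 -16.93725041]
```

View pics/d.png

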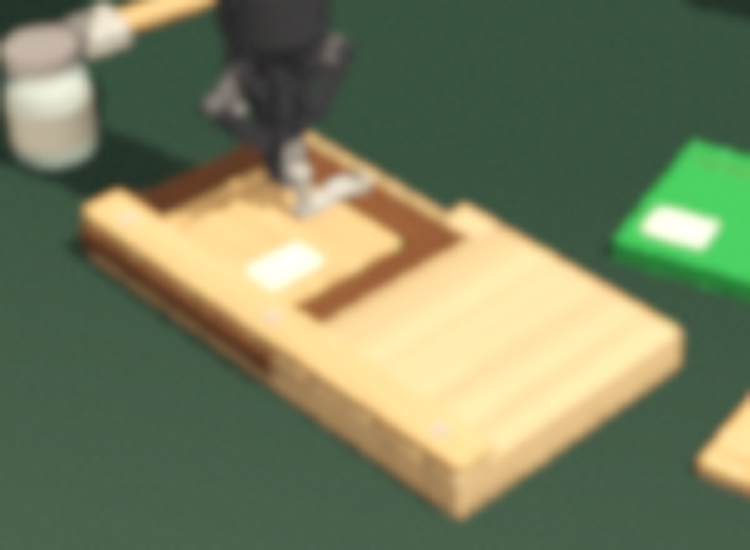

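The stop was reached at 0° with an 8 N rise, and the bar stands across the panel. I'll back off, lift and check.

```bash
python3 - <<'E'
from h import *
ctrl.movel(J(-26,-45,.047),max_speed=.1)
ctrl.movel(J(-26,-45,.2),max_speed=.15)
ctrl.movep(J(-200,-100,.25),O(-60))
p,d=vision.grab_frame("top");cv2.imwrite("pics/e.png",cv2.resize(p[130:230,225:355],None,fx=6,fy=6,interpolation=cv2.INTER_CUBIC))
print(get_state()["time"],get_state()["contact_force"])
E
```

```text
30.175 [ 0.21571127 -0.52001261  0.51175348]
```

View pics/e.png

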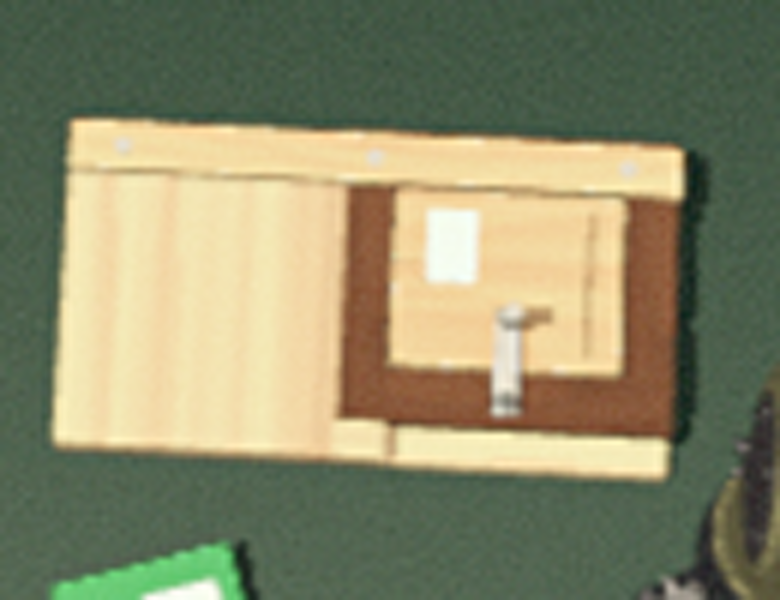

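The panel is square in the pocket, the button stands across it (crop: pivot at 507,403, post at 511,316), and the arm is clear.

```bash
python3 -c "
from station import ticket
print(ticket.close_job())"
```

```text
the job is handed in; nothing more can be done
None
```

I handed the job in at about 30 s: the panel sits flush and square in the pocket, the turn button is across it at its stop, and the arm is clear and never went near the bystanders; the hand-in returned no verdict.

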